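# Cull the bent bracket from the meter-board batch

## Robot

A 6-joint arm with a two-finger parallel gripper is mounted at the origin on the work surface. World frame = base frame: x ahead of the robot, y to its left, z up, the work surface at z = 0. Lengths are in m, angles in rad, forces in N, time in s.
With the tool pointing down it reaches from about 0.3 to 0.95 m from the base axis. Payload 3.1 kg.
Tool frame: the origin (TCP) lies at the centre of the arm's flange, where the gripper is bolted on; the fingertips stand 173 mm ahead of it and the grasp point (between the pads) lies 155 mm ahead of it (arm.tips_ahead is the distance from the TCP to the fingertips, in m); z points along the fingers, y is the line along which they close (so a half turn about z gives the same grasp; the last joint's range is limited). The gripper opens to 85 mm and grips with 20 to 120 N. Pads are 22 mm wide; open, the fingers measure 114 mm over their backs; the gripper's body (76 mm by 85 mm) begins 54 mm behind the grasp point. The pads swing forward as they close: fully open they stand 13 mm farther back than shut.
Start: joints at [-1.23, 0.308, 1.634, -0, 1.2, -0.07], TCP at [0.25, -0.573, 0.405] pointing down, gripper open.
Joint ranges: [-3.06, 3.06], [-0.79, 1.96], [0.05, 2.63], [-1.19, 4.34], [0.05, 2.64], [-2.94, 2.94]. Speed limits (rad/s): [2.79, 2.79, 3.14, 3.14, 3.14, 3.14].

## Interface

Orientations are given as a unit quaternion [x, y, z, w].
In Python, from plant import arm gives the robot as it stands.
- The arm moves only by the shell command python3 -m handwheel 'ROWS' [OPENING] [FORCE]. ROWS is JSON, a list of rows, each a list of 6 numbers: the shift along the world's x, y, z in mm, then the turn, a rotation vector about the world's x, y, z in degrees. In form: [[tx, ty, tz, ax, ay, az], ...]. A call has 1 to 10 rows; each row is the pose to reach, as a shift and turn from the pose commanded when the call began; what a row does not reach only later rows make up. A row lasts 1/12 s, in which the tool goes at most 41.7 mm and 7.16 degrees, less where a joint would pass 70% of its speed; a pose out of reach is approached as far as the arm can. A call with a gripper value outside its range is refused whole. OPENING is the gripper's target within -1 to 1 (shut at 1, half-way at 0, fully open at -1), set as the call begins (- or left out, the last holds). The fingers move at their own pace and stop on an object; FORCE is the grip in N (left out, the last holds). Time passes only in rows, so rows that repeat a pose let the fingers close. It gives the time, the measured TCP pose, the force, the opening and the grip force at its end, in the units of the state.
- arm.get_obs(): the state, without advancing time (a new reading comes with each control period).
- arm.capture(name): name is "scene" or "top" or "wrist"; returns a dict with "image" (400x640x3 uint8, red, green, blue), "intrinsics" (3x3 intrinsics, pixels), "rvec" (rotation vector, rad) and "tvec" (3), from world to camera coordinates, as OpenCV has them; the wrist camera has in their place "mount" (4x4, takes a point from camera to tool coordinates, whose origin is the TCP and whose axes are the flange's). Camera axes: x right, y down, z forward; pixel columns grow to the right and rows downward; lengths in m; the calibration is good to about 2 mm. A picture is of the moment at which its call begins: read the wrist's pose just before it. There is no depth.
- arm.finish_job(): hands the job in; it is judged then, once.
The state is a dict: "time_s": time; "qpos": joint angles; "joint_vel": joint speeds; "joint_efforts": joint torques, N m; "tool_pos": TCP position; "ee_rot": TCP orientation; "contact_force": force on the tool from outside, world axes, zero at the start; "wrist_torque": the same for the moment, N m; "grip_width": opening from 0.0 (shut) to 1.0 (fully open); "grip_force": force on a finger pad.
Only numpy, scipy, OpenCV 4.12 (cv2) and the standard library are available. Lean on these libraries where they do the work, as an engineer would, in place of code of your own. Each camera call takes 0.05 s, during which the arm holds its last target. There are 200 camera calls.

## Task

Three loose steel L brackets for the meter board stand on the bench; one has its flange bent open well past square. Pick out that bent one and set it down on its foot inside the empty, undivided grey tray, and leave the two square brackets standing where they are.

Things in the scene. Friction and masses are not known exactly. Their poses are not given: they have to be found in the camera images.
- bent_bracket: Bent steel L bracket, 40 mm wide, 5 mm plate, 0.12 kg, loose. Foot 70 x 40 mm, flat; at its -x end a 50 mm flange leaning 40 degrees from vertical, away from the foot: top edge 67 mm from the origin towards -x, 42 mm high. Origin: centre of the foot's underside; x along the foot away from the flange, y along the bend, z up. Grip across y, 45 mm towards -x, 24 mm up.
- sound_bracket_1: Sound steel L bracket, 40 mm wide, 5 mm plate, loose on the bench. Foot 70 x 40 mm, flat; at its -x end a flange standing square (90 degrees), 52 mm high. Origin: centre of the foot's underside; x along the foot away from the flange, y along the bend, z up.
- sound_bracket_2: Sound steel L bracket, 40 mm wide, 5 mm plate, loose on the bench. Foot 70 x 40 mm, flat; at its -x end a flange standing square (90 degrees), 52 mm high. Origin: centre of the foot's underside; x along the foot away from the flange, y along the bend, z up.
- rework_tray: Grey plastic tray, fixed, empty, undivided, open on top: outside 190 (x) x 130 (y) x 30 mm high, walls and floor 4 mm thick. Origin: centre of its underside on the bench; z up. On the left or right of the batch; the like-sized grey box on the other side has dividers and parts in it and is not meant.
Not all that is in view belongs to the job. Leave any blue, brown or pink look-alike of the bent_bracket alone.

How it is judged:
By the outcome, as a careful person would: the job done as asked, in the order asked, and still so for the second after the job is handed in, with the robot touching nothing.
It also fails if it takes over 35 s, if anything falls off the work surface, if the arm or the gripper's body presses on something with over 40 N, if the wrist force passes 120 N, or if a joint passes its speed limit or range.

## Working session

There is one attempt and no reset: what is moved stays moved. The work goes in short steps, Python scripts to look and compute and a shell command to move; the robot and the scene stay as the last step left them, time stands still between calls to the robot, and variables do not carry over. Pictures are saved under pics/ and viewed, at most 10 in all, crops included, and the job is handed in when it is done.

```bash
mkdir -p pics; cat > h.py <<'E'
import cv2, numpy as np
from plant import arm
def P(c): 
    R=cv2.Rodrigues(np.array(c["rvec"],float))[0]; return np.array(c["intrinsics"]),R,np.array(c["tvec"],float).ravel()
def plane(c,uv,z):
    K,R,t=P(c); d=R.T@np.linalg.inv(K)@np.array([uv[0],uv[1],1.]); o=-R.T@t
    return o+d*(z-o[2])/d[2]
def tri(c1,p1,c2,p2):
    A=[]
    for c,p in((c1,p1),(c2,p2)):
        K,R,t=P(c); M=K@np.c_[R,t]; A+= [p[0]*M[2]-M[0],p[1]*M[2]-M[1]]
    v=np.linalg.svd(np.array(A))[2][-1]; return v[:3]/v[3]
def save(n,img): cv2.imwrite("pics/"+n,cv2.cvtColor(img,cv2.COLOR_RGB2BGR))
E
python3 - <<'E'
from h import *
import pickle
s=arm.capture("scene");t=arm.capture("top")
pickle.dump((s,t),open("c.pkl","wb"))
save("scene.png",s["image"]);save("top.png",t["image"])
print(arm.get_obs())
E
```

```text
{'time_s': 0.1, 'qpos': array([-1.22970526e+00,  3.08931620e-01,  1.63508680e+00,  2.08387053e-05,
        1.19972653e+00, -6.96757969e-02]), 'joint_vel': array([ 0.00141764, -0.00147829, -0.00358723, -0.00113399,  0.00062636,
       -0.00042765]), 'joint_efforts': array([ 1.09510493e-03, -4.16406798e+01, -2.77645826e+01, -4.65445828e-05,
        4.02843871e-03,  1.27091332e-05]), 'tool_pos': array([ 0.24942873, -0.57263836,  0.40353989]), 'ee_rot': array([ 9.78983064e-01,  2.03938721e-01, -1.35976384e-04, -1.06756421e-03]), 'contact_force': array([ 0.50550183, -0.135288  , -0.82545566]), 'wrist_torque': array([ 0.0332925 ,  0.01386548, -0.04132523]), 'grip_force': 0.0, 'grip_width': 1.0052926361583285}
```

View pics/scene.png

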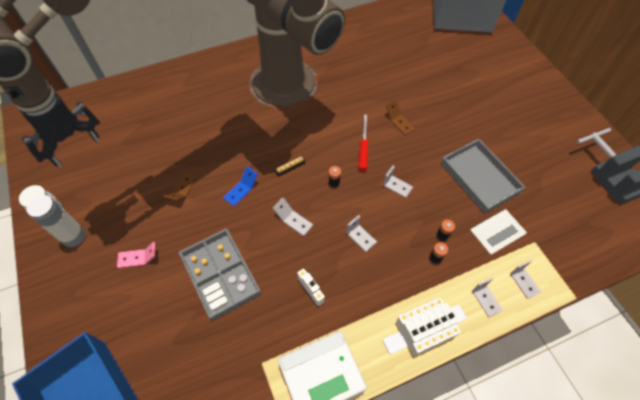

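View pics/top.png

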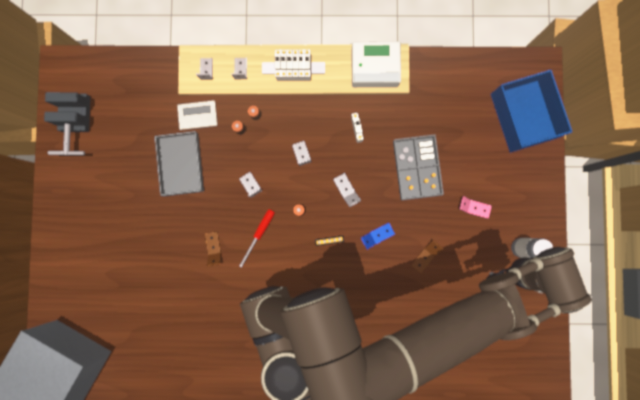

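Scene/top views show three grey loose brackets at scene (293,217), (362,234) and (398,183), which are top (347,190), (302,152) and (250,184). The first has the longest outline and a leaning flange, so it looks like the bent one. Blue, pink and brown look-alikes and the two brackets on the board are not meant. The empty tray is at top (179,163), scene (482,174). I'll confirm in a crop.

```bash
python3 - <<'E'
from h import *
import pickle
s,t=pickle.load(open("c.pkl","rb"))
f=lambda i,x,y,w,h,k:cv2.resize(i[y:y+h,x:x+w],None,fx=k,fy=k,interpolation=cv2.INTER_CUBIC)
a=f(s["image"],262,190,66,50,6); b=f(t["image"],322,165,66,50,6)
c=f(s["image"],340,160,80,96,3)[:, :]; d=f(t["image"],230,132,80,96,3)
top=np.hstack([a,b]); bot=np.hstack([c,d]); bot=np.hstack([bot,np.zeros((288,top.shape[1]-bot.shape[1],3),np.uint8)])
save("crop.png",np.vstack([top,bot]))
E
```

```text
(no output)
```

View pics/crop.png

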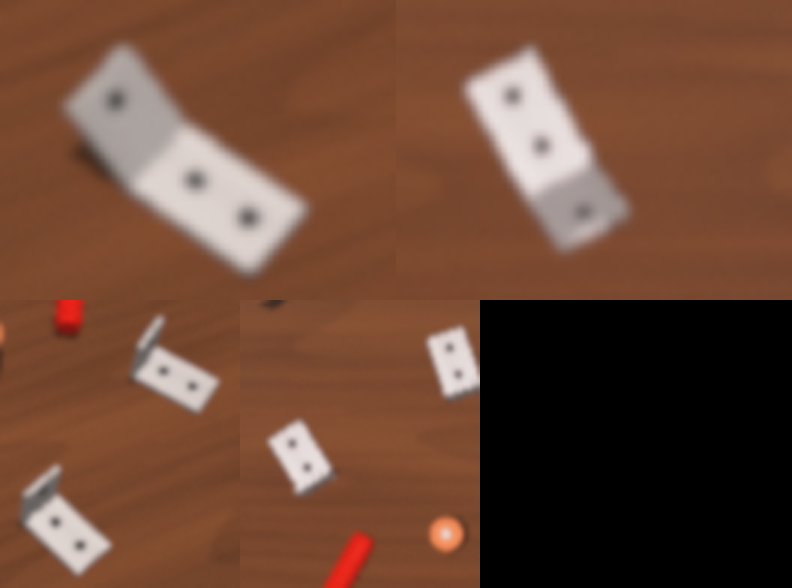

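The crop confirms it: top row, the flange folds open well past vertical, while the other two stand square.

```bash
python3 - <<'E'
from h import *
import pickle
s,t=pickle.load(open("c.pkl","rb"))
S=lambda u,v:((u+.5)/6-.5+262,(v+.5)/6-.5+190)
T=lambda u,v:((u-396+.5)/6-.5+322,(v+.5)/6-.5+165)
pts={}
for n,a,b in [("A",(308,208),(465,88)),("B",(250,275),(532,48)),("bA",(185,122),(530,195)),("bB",(132,188),(592,165)),("fA",(124,42),(563,250)),("fB",(64,105),(630,210))]:
    pts[n]=tri(s,S(*a),t,T(*b))*1000; print(n,pts[n].round(1))
e=(pts["A"]+pts["B"])/2;b=(pts["bA"]+pts["bB"])/2;f=(pts["fA"]+pts["fB"])/2
d=(e-f)[:2];d/=np.linalg.norm(d);print("yaw",np.degrees(np.arctan2(d[1],d[0])),np.linalg.norm((e-b)),np.linalg.norm((e-f)[:2]))
o=e[:2]-35*d;o2=f[:2]+67*d;print("origin",o,o2,"grip",(o+o2)/2-45*d)
for c,q in((t,[(155,135),(199,131),(204,190),(160,195)]),(s,[(442,167),(480,139),(523,184),(487,210)])):
    w=np.array([plane(c,p,.03)*1000 for p in q]);print(w[:,:2].round(),w.mean(0))
for c,q in((t,(250,184)),(t,(302,152)),(t,(298,210)),(t,(358,127))):print(plane(c,q,.005)*1000)
from scipy.spatial.transform import Rotation as R
o=arm.get_obs();print(o["tool_pos"],R.from_quat(o["ee_rot"]).as_matrix())
E
```

```text
A [ 511.9 -112.1    4.4]
B [ 533.1 -147.8    6.4]
bA [ 454.6 -146.8   11.3]
bB [ 471.5 -179.5    2.2]
fA [ 424.1 -162.4   44.1]
fB [ 444.6 -197.2   45.9]
yaw 29.491888632564887 68.126025495648 101.32266318880248
origin [ 492.03999737 -147.15062585] [ 492.62956854 -146.81717271] grip [ 453.16563997 -169.13741453]
[[646. 449.]
 [660. 311.]
 [473. 291.]
 [457. 428.]] [558.8741381 369.6669647  30.       ]
[[501. 282.]
 [460. 433.]
 [634. 455.]
 [664. 320.]] [564.54819624 372.40140865  30.        ]
[494.96114399 150.71841949   5.        ]
[598.36023329 -13.80115605   5.        ]
[413.02406359  -2.76480176   5.        ]
[ 679.86513453 -192.36177715    5.        ]
[ 0.24942873 -0.57263836  0.40353989] [[ 9.16817959e-01  3.99304818e-01 -7.01672514e-04]
 [ 3.99305398e-01 -9.16815717e-01  2.03479286e-03]
 [ 1.69198205e-04 -2.14571626e-03 -9.99997684e-01]]
```

Heights check out (foot about 5 mm, flange top about 45 mm). Bracket origin is (492,-147) with yaw 29.5°; the grip point is (453,-169). The tray centre is about (561,371) with yaw 6°. Approaching.

```bash
python3 -m handwheel '[[8,16,0,0,0,0],[24,48,0,0,0,1],[41,82,0,0,0,2],[58,116,0,0,0,3],[75,150,0,0,0,4],[92,184,0,0,0,5],[109,218,0,0,0,6],[126,252,0,0,0,6],[143,286,0,0,0,6],[160,320,0,0,0,6]]' -1 60
python3 -m handwheel '[[14,28,-20,0,0,0],[26,50,-40,0,0,0],[36,70,-60,0,0,0],[44,84,-75,0,0,0],[44,84,-84,0,0,0],[44,84,-84,0,0,0],[44,84,-84,0,0,0]]'
python3 - <<'E'
from h import *
import pickle
from scipy.spatial.transform import Rotation as R
o=arm.get_obs();w=arm.capture("wrist");pickle.dump((o,w),open("w.pkl","wb"))
save("w1.png",w["image"])
m=R.from_quat(o["ee_rot"]).as_matrix();print(o["tool_pos"],m.round(3),o["time_s"])
M=np.eye(4);M[:3,:3]=m;M[:3,3]=o["tool_pos"];C=np.linalg.inv(M@np.array(w["mount"]))
def proj(p): q=C[:3,:3]@p+C[:3,3];q=w["intrinsics"]@q;return (q[:2]/q[2]).round(0)
d=np.array([np.cos(.515),np.sin(.515),0]);y=np.array([-d[1],d[0],0]);og=np.array([.4923,-.147,0])
for n,a,b,z in [("A",.035,.02,.005),("B",.035,-.02,.005),("fA",-.067,.02,.042),("fB",-.067,-.02,.042),("grip",-.045,0,.024)]:print(n,proj(og+a*d+b*y+np.array([0,0,z])))
E
```

```text
time_s: 0.93
tool_pos: [0.4098, -0.2511, 0.4043]
ee_rot: [0.967, 0.255, -0.0, -0.0]
contact_force: [1.0, -0.0, 0.7]
grip_width: 1.001
grip_force: 0.0
time_s: 1.52
tool_pos: [0.4532, -0.1693, 0.3202]
ee_rot: [0.967, 0.255, -0.001, -0.0]
contact_force: [0.3, -0.0, -0.0]
grip_width: 1.002
grip_force: 0.0
[ 0.45323962 -0.16927879  0.32023874] [[ 0.87   0.493 -0.002]
 [ 0.493 -0.87   0.   ]
 [-0.001 -0.001 -1.   ]] 1.5167
A [292.  92.]
B [340.  92.]
fA [291. 224.]
fB [340. 224.]
grip [316. 192.]
```

View pics/w1.png

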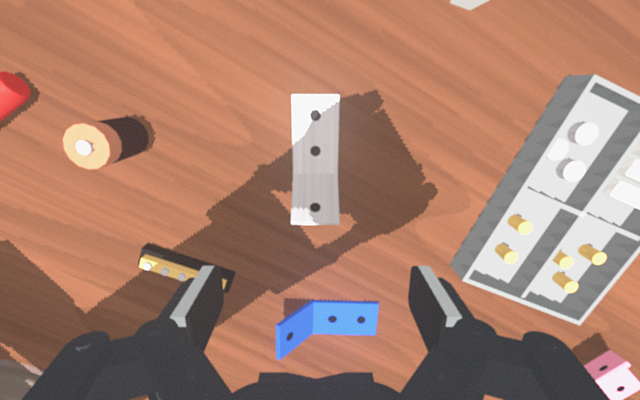

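The wrist view shows the bracket corners at (291,93), (339,93), (291,224) and (338,224), within 1–2 px of prediction. There is clear room for the fingers, so I'll descend and grip.

```bash
python3 -m handwheel '[[0,0,-25,0,0,0],[0,0,-55,0,0,0],[0,0,-85,0,0,0],[0,0,-110,0,0,0],[0,0,-128,0,0,0],[0,0,-137,0,0,0],[0,0,-141,0,0,0],[0,0,-141,0,0,0],[0,0,-141,0,0,0]]'
python3 -m handwheel '[[0,0,0,0,0,0],[0,0,0,0,0,0],[0,0,0,0,0,0],[0,0,0,0,0,0],[0,0,0,0,0,0],[0,0,0,0,0,0],[0,0,0,0,0,0],[0,0,0,0,0,0],[0,0,0,0,0,0],[0,0,0,0,0,0]]' 1 60
```

```text
time_s: 2.32
tool_pos: [0.4543, -0.1698, 0.1809]
ee_rot: [0.967, 0.255, 0.001, 0.001]
contact_force: [-0.5, 0.4, 0.5]
grip_width: 1.003
grip_force: 0.0
time_s: 3.15
tool_pos: [0.4539, -0.1691, 0.1807]
ee_rot: [0.967, 0.255, 0.0, 0.0]
contact_force: [-2.1, 0.6, 6.4]
grip_width: 0.451
grip_force: 59.3
```

```bash
python3 -m handwheel '[[0,0,5,0,0,0],[0,0,15,0,0,0],[0,0,32,0,0,0],[0,0,54,0,0,0],[0,0,78,0,0,0],[0,0,100,0,0,0],[0,0,115,0,0,0],[0,0,120,0,0,0],[0,0,120,0,0,0]]'
python3 - <<'E'
from h import *
w=arm.capture("wrist");s=arm.capture("scene")
save("w2.png",np.vstack([w["image"][::2,::2],s["image"][100:300,200:520]]))
E
```

```text
time_s: 3.9
tool_pos: [0.4542, -0.1692, 0.3016]
ee_rot: [0.967, 0.255, 0.002, 0.001]
contact_force: [0.3, -0.2, -1.0]
grip_width: 0.451
grip_force: 60.5
```

View pics/w2.png

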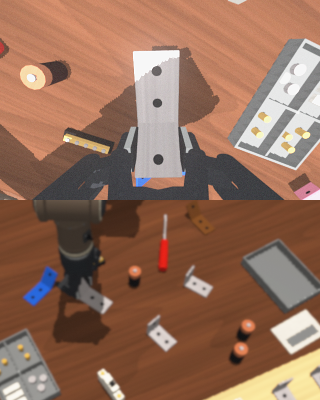

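The bracket is held squarely between the fingers (centre (157,110) in the wrist half) with its foot still forward. Carrying it to the tray.

```bash
python3 -m handwheel '[[1,10,0,0,0,0],[4,30,0,0,0,-1],[9,60,0,0,0,-2],[14,95,0,0,0,-4],[19,130,0,0,0,-6],[24,165,0,0,0,-8],[29,200,0,0,0,-10],[34,235,0,0,0,-12],[39,270,0,0,0,-14],[44,305,0,0,0,-16]]'
python3 -m handwheel '[[5,34,0,0,0,-2],[10,68,0,0,0,-4],[15,102,0,0,0,-5],[20,136,0,0,0,-6],[25,170,0,0,0,-7],[29,198,0,0,0,-7.5],[32,218,0,0,0,-7.5],[34,232,0,0,0,-7.5],[34,232,0,0,0,-7.5],[34,232,0,0,0,-7.5]]'
python3 - <<'E'
from h import *
w=arm.capture("wrist");save("w3.png",w["image"])
E
```

```text
time_s: 4.83
tool_pos: [0.4964, 0.1383, 0.298]
ee_rot: [0.993, 0.117, -0.002, -0.0]
contact_force: [1.1, -0.8, -1.1]
grip_width: 0.448
grip_force: 60.5
time_s: 5.67
tool_pos: [0.5307, 0.3683, 0.2981]
ee_rot: [0.999, 0.053, -0.001, 0.001]
contact_force: [0.3, -0.3, -1.4]
grip_width: 0.444
grip_force: 60.4
```

View pics/w3.png

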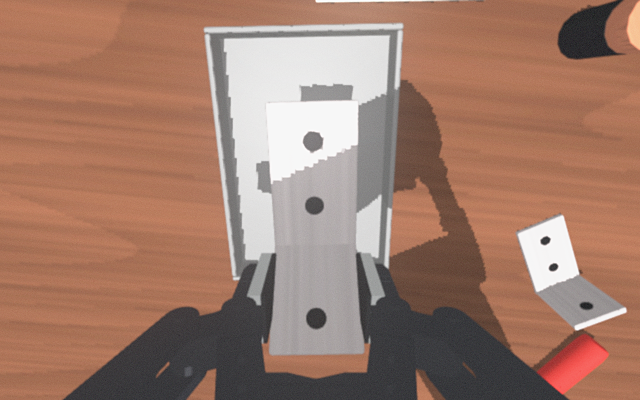

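The view shows the tray beneath, rim corners (206,28), (402,25), (234,278). The bracket is still held, with its foot end at (266,101)–(357,99). I'll check position and pitch.

```bash
python3 - <<'E'
from h import *
from scipy.spatial.transform import Rotation as R
o=arm.get_obs();w=arm.capture("wrist")
M=np.eye(4);M[:3,:3]=R.from_quat(o["ee_rot"]).as_matrix();M[:3,3]=o["tool_pos"];M=M@np.array(w["mount"]);C=np.linalg.inv(M);K=np.array(w["intrinsics"])
c=dict(intrinsics=K,rvec=cv2.Rodrigues(C[:3,:3])[0],tvec=C[:3,3])
q=np.array([plane(c,p,.03)*1000 for p in [(206,28),(402,25),(234,278)]]);print(q.round(1),"centre",(q[1]+q[2])/2,"yaw",np.degrees(np.arctan2(*(q[0]-q[2])[[1,0]])),np.linalg.norm(q[0]-q[1]),np.linalg.norm(q[0]-q[2]))
T=np.array(o["tool_pos"]);zb=T[2]-.1807
d=np.array([np.cos(.105),np.sin(.105),0]);y=np.array([-d[1],d[0],0]);og=T+.0445*d;og[2]=zb
for n,a,b,z in [("A",.035,.02,.005),("B",.035,-.02,.005),("fA",-.067,.02,.042),("fB",-.067,-.02,.042)]:
    p=C[:3,:3]@(og+a*d+b*y+[0,0,z])+C[:3,3];p=K@p;print(n,(p/p[2]).round(0))
E
```

```text
[[642.3 449.9  30. ]
 [657.5 323.8  30. ]
 [457.  427.3  30. ]] centre [557.24753896 375.56669084  30.        ] yaw 6.969955689515254 127.01279153156001 186.69927553355245
A [267.  96.   1.]
B [362.  96.   1.]
fA [267. 355.   1.]
fB [363. 355.   1.]
```

Tray centre measured again as about (558,374), so shift by (-2,+2) mm. Droop is only about 2 mm at the foot end. Lowering.

```bash
python3 -m handwheel '[[-1,1,-20,0,0,0],[-2,2,-45,0,0,0],[-2,2,-70,0,0,0],[-2,2,-88,0,0,0],[-2,2,-98,0,0,0],[-2,2,-104,0,0,0],[-2,2,-107,0,0,0],[-2,2,-107,0,0,0],[-2,2,-107,0,0,0]]'
python3 -m handwheel '[[0,0,-1,0,0,0],[0,0,-2,0,0,0],[0,0,-3,0,0,0],[0,0,-4,0,0,0],[0,0,-5,0,0,0],[0,0,-5,0,0,0],[0,0,-5,0,0,0]]'
```

```text
time_s: 6.52
tool_pos: [0.5303, 0.3701, 0.1939]
ee_rot: [0.999, 0.052, 0.001, -0.0]
contact_force: [-0.4, 0.7, -0.9]
grip_width: 0.446
grip_force: 60.4
time_s: 7.1
tool_pos: [0.5295, 0.37, 0.1875]
ee_rot: [0.999, 0.053, -0.0, 0.0]
contact_force: [-0.2, 1.0, -1.4]
grip_width: 0.449
grip_force: 60.5
```

```bash
python3 -m handwheel '[[0,0,-1,0,0,0],[0,0,-2,0,0,0],[0,0,-2.5,0,0,0],[0,0,-2.5,0,0,0],[0,0,-2.5,0,0,0]]'
```

```text
time_s: 7.52
tool_pos: [0.5296, 0.37, 0.1851]
ee_rot: [0.999, 0.053, -0.0, 0.0]
contact_force: [-0.1, -1.0, -0.3]
grip_width: 0.445
grip_force: 60.5
```

```bash
python3 -m handwheel '[[0,0,-1,0,0,0],[0,0,-1,0,0,0],[0,0,-1,0,0,0]]'
python3 -m handwheel '[[0,0,0,0,0,0],[0,0,0,0,0,0],[0,0,0,0,0,0],[0,0,0,0,0,0],[0,0,0,0,0,0],[0,0,0,0,0,0]]' -0.25 20
python3 -m handwheel '[[0,0,5,0,0,0],[0,0,15,0,0,0],[0,0,32,0,0,0],[0,0,60,0,0,0],[0,0,90,0,0,0],[0,0,120,0,0,0],[0,0,140,0,0,0],[0,0,150,0,0,0],[0,0,150,0,0,0],[0,0,150,0,0,0]]'
python3 - <<'E'
from h import *
w=arm.capture("wrist")["image"];s=arm.capture("scene")["image"];t=arm.capture("top")["image"]
save("end.png",np.hstack([cv2.resize(w,(400,250)),cv2.resize(s,(400,250))]))
E
```

```text
time_s: 7.77
tool_pos: [0.5296, 0.37, 0.1849]
ee_rot: [0.999, 0.053, -0.0, 0.0]
contact_force: [-2.1, -1.7, 3.2]
grip_width: 0.448
grip_force: 60.9
time_s: 8.27
tool_pos: [0.5296, 0.37, 0.184]
ee_rot: [0.999, 0.053, -0.0, 0.0]
contact_force: [-0.5, -0.2, 0.0]
grip_width: 0.624
grip_force: 0.0
time_s: 9.1
tool_pos: [0.5295, 0.3699, 0.3346]
ee_rot: [0.999, 0.053, 0.0, -0.0]
contact_force: [0.1, -0.3, -0.2]
grip_width: 0.62
grip_force: 0.0
```

View pics/end.png

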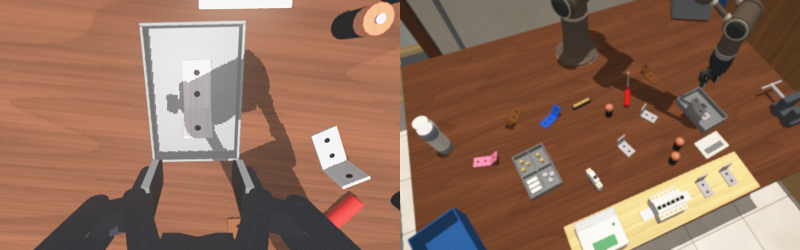

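The bent bracket sits flat on its foot in the middle of the tray (wrist half: (196,100)), clear of the walls. Both square brackets stand untouched at (626,146) and (649,114). The gripper is clear, so I'll hand in.

```bash
python3 -c "
from plant import arm
print(arm.finish_job())"
```

```text
the job is handed in; nothing more can be done
None
```

The bent bracket is on its foot in the empty grey tray, the two square brackets were left standing where they were, and the job was handed in at about 9 s of the 35 s allowed.

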